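Put the key machine's stacked accessories back in their nests

TASK

The key-cutting machine's five accessories were left in two stacks on the bench. Take the stacks apart and put each accessory into the shallow black-rimmed nest of its own shape and size, upright and lying flat on the nest's floor; do not drop any of them, and let go of everything at the end.

Things in the scene. Friction and masses are not known exactly. Their poses are not given: they have to be found in the camera images.
- jaw_long_center (a point): Long clamp jaw: oblong block 90 mm (its x) by 38 mm (its y), a groove 10 mm wide and 7 mm deep along its top. It is the bottom piece of one of the two stacks; about 0.26 kg. Grey metal, 30 mm tall, flat underside; this point is at its centre, half-way up (15 mm), z up. What lies below may stick out: keep the fingertips above its underside.
- jaw_square_center (a point): Four-way clamp jaw: square block 64 by 64 mm, sides along its x and y, cross-shaped groove 10 mm wide in its top. It is the bottom piece of the other stack; about 0.3 kg. Grey metal, 30 mm tall, flat underside; this point is at its centre, half-way up (15 mm), z up. What lies below may stick out: keep the fingertips above its underside.
- hex_nut_center (a point): Hexagonal collet nut, 42 mm across its flats (48.5 mm across corners), flats facing its x axis and every 60 degrees from it; small dark bore. It rests on one of the two jaws (either) and the small bush stands on it; about 0.2 kg. Grey metal, 30 mm tall, flat underside; this point is at its centre, half-way up (15 mm), z up. What lies below may stick out: keep the fingertips above its underside.
- drum_center (a point): Large round cutter drum, 54 mm diameter, dark ribs round its side, 18 mm dark bore. It is the top piece on the other of the two jaws; about 0.28 kg. Grey metal, 30 mm tall, flat underside; this point is at its centre, half-way up (15 mm), z up. What lies below may stick out: keep the fingertips above its underside.
- bush_center (a point): Small round smooth guide bush, 28 mm diameter, 11 mm dark bore. It is the top piece of the stack of three, on the hexagonal nut; about 0.1 kg. Grey metal, 30 mm tall, flat underside; this point is at its centre, half-way up (15 mm), z up. What lies below may stick out: keep the fingertips above its underside.
- nest_long: Oblong nest for the long jaw: recess 102 mm (its x) by 50 mm (its y). Fixed; the origin is on the table at the centre of its underside, z up. A black rim 8 mm wide with its top 7 mm above the table surrounds a white recess floor 3 mm above the table (recess 4 mm deep).
- nest_square: Square nest for the four-way jaw: recess 76 by 76 mm, sides along its x and y. Fixed; the origin is on the table at the centre of its underside, z up. A black rim 8 mm wide with its top 7 mm above the table surrounds a white recess floor 3 mm above the table (recess 4 mm deep).
- nest_hex: Hexagonal nest for the collet nut: six-sided recess 54 mm across flats, flats facing its x axis and every 60 degrees from it. Fixed; the origin is on the table at the centre of its underside, z up. A black rim 8 mm wide with its top 7 mm above the table surrounds a white recess floor 3 mm above the table (recess 4 mm deep).
- nest_drum: Large round nest for the cutter drum: recess 66 mm diameter. Fixed; the origin is on the table at the centre of its underside, z up. A black rim 8 mm wide with its top 7 mm above the table surrounds a white recess floor 3 mm above the table (recess 4 mm deep).
- nest_bush: Small round nest for the guide bush: recess 40 mm diameter. Fixed; the origin is on the table at the centre of its underside, z up. A black rim 8 mm wide with its top 7 mm above the table surrounds a white recess floor 3 mm above the table (recess 4 mm deep).
There are look-alikes about, which are no part of the job. What is shaped like the nest_long but brown or green is not meant. Leave any pink look-alike of the nest_hex alone.

How it is judged:
By the outcome, as a careful person would: the job done as asked, in the order asked, and still so for the second after the job is handed in, with the robot touching nothing.
It also fails if it takes over 141 s, if anything falls off the work surface, if the arm or the gripper's body presses on something with over 40 N, if the wrist force passes 120 N, or if a joint passes its speed limit or range.

ROBOT

A 6-joint arm with a two-finger parallel gripper is mounted at the origin on the work surface. World frame = base frame: x ahead of the robot, y to its left, z up, the work surface at z = 0. Lengths are in mm, angles in rad, forces in N, time in s.
With the tool pointing down it reaches from about 350 to 775 mm from the base axis. Payload 7.3 kg.
Tool frame: the origin (TCP) lies on the centre line of the jaws, within the pads' length; the fingertips stand 17 mm ahead of it and the grasp point (between the pads) lies 2 mm behind it; z points along the fingers, y is the line along which they close (so a half turn about z gives the same grasp; the last joint's range is limited). The gripper opens to 92 mm and grips with 3 to 60 N. Pads are 19 mm wide; open, the fingers measure 130 mm over their backs; the gripper's body (75 mm by 190 mm) begins 47 mm behind the grasp point.
Start: joints at [-1.351, 0.342, 1.524, -0, 1.275, -0.146], TCP at [187.813, -490.275, 243.741] pointing down, gripper open.
Joint ranges: [-2.53, 2.53], [-0.77, 2.02], [0.04, 2.7], [-1, 4.14], [0.28, 2.66], [-3.11, 3.11]. Speed limits (rad/s): [2.57, 2.57, 3.14, 3.14, 3.14, 3.14].

INTERFACE

Orientations are given as [roll, pitch, yaw] about the fixed x, y, z axes, in that order (R = Rz(yaw) Ry(pitch) Rx(roll)).
In Python, from plant import bot gives the robot as it stands. The module is installed in compiled form; this text tells all that it offers.
- The arm moves only by the shell command python3 -m pendant 'ROWS'. ROWS is JSON, a list of rows, each a list of 3 entries, a list of its own where there are three numbers: the shift along the world's x, y, z as a fraction of full scale, then the turn, a rotation vector about the world's x, y, z as a fraction of full scale, then the opening, from -1 (shut) to 1 (fully open), so that 0 is half open. In form: [[[tx, ty, tz], [rx, ry, rz], claw], ...]. A call has exactly 10 rows; each row shifts and turns the commanded pose from where the row before left it; what a row does not reach is not made up. Full scale, the value 1, is 30 mm for a shift and 0.12 rad for a turn. A row lasts 1/12 s, in which the tool goes at most 41.7 mm and 7.16 degrees, less where a joint would pass 70% of its speed; a pose out of reach is approached as far as the arm can. A call with a number of a shift or a turn outside -1 to 1 is refused whole. A call with a gripper value outside its range is refused whole. The fingers move at their own pace and stop on an object; the grip force is fixed at half the most. Time passes only in rows, so rows that do not move let the fingers close, or fill a call up. It gives the time, the measured TCP pose, the force, the opening and the grip force at its end, in the units of the state.
- bot.get_obs(): the state, without advancing time (a new reading comes with each control period).
- bot.capture(name): name is "scene" or "top" or "wrist"; returns the picture (480x640x3 uint8, blue, green, red); there is no depth.
- bot.camera_params(name): a dict with "fovy" (degrees; the focal length in pixels is half the picture's height over the tangent of half this angle, whatever the lens; pixels are square), "cx", "cy" (the principal point, pixels), "camera_from_world" (4x4, takes a point from world to camera coordinates). Camera axes: x right, y down, z forward; pixel columns grow to the right and rows downward; lengths in mm; the calibration is good to about 2 mm. The wrist camera is an equidistant fisheye: a pixel r from the principal point sees the ray r / f radians off the axis. A picture is of the moment at which its call begins: read the wrist's pose just before it. camera_params takes no time and is no camera call; for the wrist camera it gives the pose at the moment of the call.
- bot.close_job(): hands the job in; it is judged then, once.
The state is a dict: "time": time; "joint_positions": joint angles; "dq": joint speeds; "tau": joint torques, N m; "tool_pos": TCP position; "tcp_rot": TCP orientation; "contact_force": force on the tool from outside, world axes, zero at the start; "moment": the same for the moment, N m; "grip_width": finger opening in mm; "finger_force": force on a finger pad.
Only numpy, scipy, OpenCV 4.12 (cv2) and the standard library are available. Lean on these libraries where they do the work, as an engineer would, in place of code of your own. Each camera call takes 0.05 s, during which the arm holds its last target. There are 200 camera calls.

## Working session

There is one attempt and no reset: what is moved stays moved. The work goes in short steps, Python scripts to look and compute and a shell command to move; the robot and the scene stay as the last step left them, time stands still between calls to the robot, and variables do not carry over. Pictures are saved under pics/ and viewed, at most 14 in all, crops included, and the job is handed in when it is done.

```bash
mkdir -p pics; python3 - <<'E'
from plant import bot
import cv2,numpy as np
o=bot.get_obs(); print(o)
for n in("top","scene"):
    p=bot.camera_params(n); print(n,p)
    cv2.imwrite(f"pics/{n}0.png",bot.capture(n))
E
```

```text
{'time': 0.0, 'joint_positions': array([-1.35099698e+00,  3.42699042e-01,  1.52502779e+00,  1.55370072e-05,
        1.27543144e+00, -1.45982086e-01]), 'dq': array([ 0.00034782,  0.0011154 ,  0.00064705, -0.00137339,  0.00115788,
       -0.00100721]), 'tau': array([-2.00784125e-03, -4.31250823e+01, -2.44222015e+01,  7.15545123e-02,
        5.58232516e-02, -1.10853248e-04]), 'tool_pos': array([ 187.72806393, -489.86478963,  243.05349122]), 'tcp_rot': array([-3.14004585e+00, -2.42440432e-04,  3.65776707e-01]), 'contact_force': array([ 0.26897516,  0.56033783, -0.19186226]), 'moment': array([-0.00458837, -0.06274747, -0.02112821]), 'finger_force': 0.0, 'grip_width': 92.20170843289148}
top {'fovy': 47.38714000963513, 'cx': 318.7559829031446, 'cy': 236.9517588414572, 'camera_from_world': array([[-3.83634050e-03, -9.99975374e-01,  5.87657960e-03,
         1.28313000e+01],
       [-9.90333882e-01,  2.98441503e-03, -1.38671897e-01,
         6.04762445e+02],
       [ 1.38650944e-01, -6.35176851e-03, -9.90320943e-01,
         1.35422040e+03],
       [ 0.00000000e+00,  0.00000000e+00,  0.00000000e+00,
         1.00000000e+00]])}
scene {'fovy': 46.19630001786527, 'cx': 318.72291190355617, 'cy': 238.81961455362153, 'camera_from_world': array([[-7.44584910e-01,  6.67279197e-01,  1.82149669e-02,
         4.59598344e+02],
       [ 3.81551275e-01,  4.47828041e-01, -8.08621463e-01,
        -1.81650713e+02],
       [-5.47733453e-01, -5.95137396e-01, -5.88047230e-01,
         1.68092160e+03],
       [ 0.00000000e+00,  0.00000000e+00,  0.00000000e+00,
         1.00000000e+00]])}
```

View pics/top0.png

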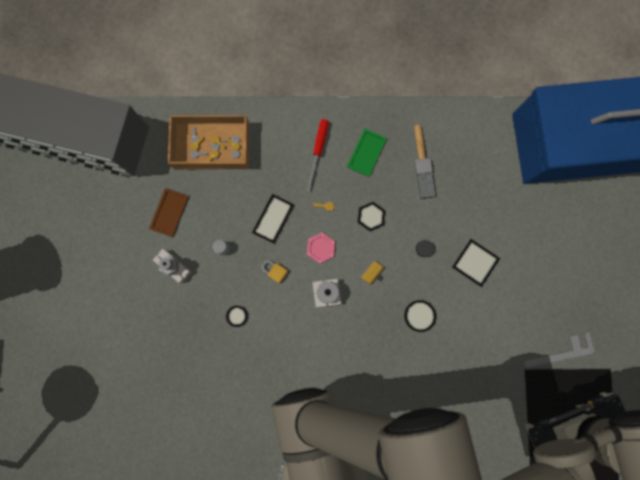

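View pics/scene0.png

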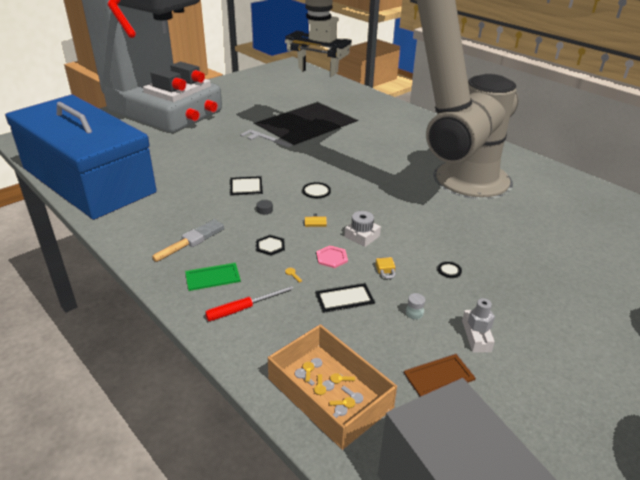

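The top view shows the nests: long (273,218), hex (371,216), square (476,262), drum (420,316) and bush (236,316). The square jaw with the drum on it is at (327,292), and the long jaw with nut and bush at about (172,264). The scene view agrees. Next I measure the nests and stacks.

```bash
cat > h.py <<'E'
from plant import bot
import cv2,numpy as np
def ray(name,uv,p):
    f=240/np.tan(np.radians(p["fovy"])/2); d=(np.atleast_2d(uv)-[p["cx"],p["cy"]])/f
    if name=="wrist":
        r=np.linalg.norm(d,axis=1,keepdims=True)+1e-12; d=np.c_[d/r*np.sin(r),np.cos(r)]
    else: d=np.c_[d,np.ones(len(d))]
    T=p["camera_from_world"]; R=T[:3,:3]; return -R.T@T[:3,3], d@R
def toz(name,uv,z,p):
    c,d=ray(name,uv,p); return (c+d*((z-c[2])/d[:,2])[:,None])[:,:2]
def proj(name,X,p):
    T=p["camera_from_world"]; c=np.atleast_2d(X)@T[:3,:3].T+T[:3,3]; f=240/np.tan(np.radians(p["fovy"])/2)
    if name=="wrist":
        r=np.linalg.norm(c[:,:2],axis=1,keepdims=True); th=np.arctan2(r,c[:,2:]); q=c[:,:2]/r*th
    else: q=c[:,:2]/c[:,2:]
    return q*f+[p["cx"],p["cy"]]
def blobs(name,img,p,z,lo,hi,amin=60):
    """contours of an HSV range cast onto plane z: pixel centre, world centre of min-area rectangle, sides, angle of long side"""
    m=cv2.inRange(cv2.cvtColor(img,cv2.COLOR_BGR2HSV),np.array(lo),np.array(hi)); out=[]
    for c in cv2.findContours(m,cv2.RETR_EXTERNAL,cv2.CHAIN_APPROX_NONE)[0]:
        if cv2.contourArea(c)<amin: continue
        px=c[:,0].astype(float); w=toz(name,px,z,p).astype(np.float32)
        (cx,cy),(a,b),t=cv2.minAreaRect(w.reshape(-1,1,2))
        if b>a: a,b,t=b,a,t+90
        M=cv2.moments(w.reshape(-1,1,2)); g=(M["m10"]/M["m00"],M["m01"]/M["m00"])
        out.append((px.mean(0).round(),np.round(g,1),np.round((cx,cy),1),np.round((a,b),1),round((t+90)%180-90,1)))
    return out
E
python3 - <<'E'
from h import *
p=bot.camera_params("top"); im=cv2.imread("pics/top0.png")
for b in blobs("top",im,p,3,(0,0,150),(180,60,255),40): print(b)
print(toz("top",[[167,264],[172,264]],90,p),toz("top",[[328,292]],60,p),toz("top",[[327,292],[172,266]],30,p))
p=bot.camera_params("wrist"); c,d=ray("wrist",[[320,240]],p); print(p,c,d)
cv2.imwrite("pics/crop.png",np.hstack([cv2.resize(im[230:310,130:210],None,fx=5,fy=5),cv2.resize(im[252:332,287:367],None,fx=5,fy=5)]))
E
```

```text
(array([237., 316.]), array([406.5, 222.3]), array([407. , 221.5]), array([33.3, 30.8]), 0.9)
(array([420., 316.]), array([ 405. , -249.6]), array([ 405.2, -249.6]), array([59. , 56.8]), -1.5)
(array([317., 294.]), array([460.9,  15.3]), array([462.3,  12.3]), array([62.9, 24.5]), 10.1)
(array([160., 256.]), array([561.6, 422.2]), array([558.5, 422.2]), array([36.1, 24.6]), -39.8)
(array([476., 262.]), array([ 542. , -399.3]), array([ 541.8, -399.3]), array([70.4, 69.7]), 55.3)
(array([371., 216.]), array([ 665.8, -128.2]), array([ 665.8, -127.7]), array([52.8, 48.4]), 52.2)
(array([273., 218.]), array([660.5, 131.5]), array([660.7, 131.8]), array([97.4, 43.9]), -26.0)
[[532.47035545 382.18047006]
 [532.43000104 369.9808691 ]] [[464.08162759 -11.57099575]] [[465.25306656  -9.71654802]
 [532.75904928 385.5576839 ]]
{'fovy': 65.70646984690485, 'cx': 319.094005422344, 'cy': 240.65597792837067, 'camera_from_world': array([[ 3.58894619e-01, -9.33377982e-01, -4.41474795e-04,
        -5.23898991e+02],
       [-8.91595699e-01, -3.42968703e-01,  2.95684931e-01,
        -3.84349084e+01],
       [-2.76137216e-01, -1.05726114e-01, -9.55285416e-01,
         3.90455097e+02],
       [ 0.00000000e+00,  0.00000000e+00,  0.00000000e+00,
         1.00000000e+00]])} [ 261.57531317 -460.89645409  384.12939463] [[-0.27368735 -0.10739564 -0.95580406]]
```

View pics/crop.png

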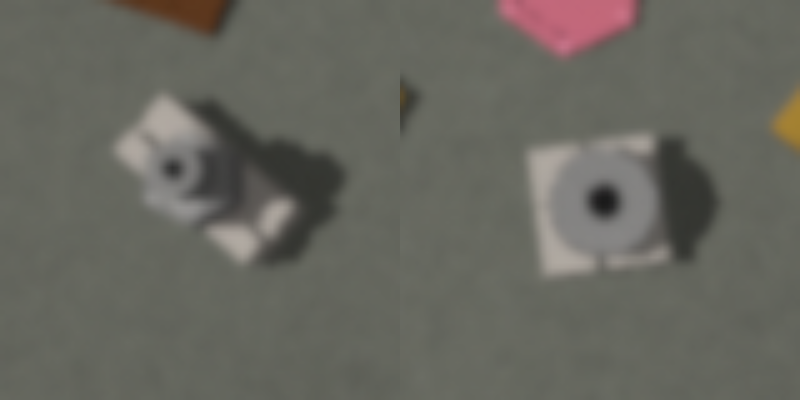

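The crop shows the bush bore at about (164.6,263.6) and the drum bore at (327.6,292.2) in full-image pixels. The square jaw is turned a few degrees. Next I move above the drum and take one wrist look.

```bash
python3 -m pendant '[[[0.575,1,0],[0,0,-0.19],1],[[0.575,1,0],[0,0,-0.19],1],[[0.575,1,0],[0,0,-0.19],1],[[0.575,1,0],[0,0,-0.19],1],[[0.575,1,0],[0,0,-0.19],1],[[0.575,1,0],[0,0,-0.19],1],[[0.575,1,0],[0,0,-0.19],1],[[0.575,1,0],[0,0,-0.19],1],[[0.575,1,0],[0,0,-0.19],1],[[0.575,1,0],[0,0,-0.19],1]]'
python3 -m pendant '[[[0.575,1,0],[0,0,-0.19],1],[[0.575,1,0],[0,0,-0.19],1],[[0.575,1,0],[0,0,-0.19],1],[[0.575,1,0],[0,0,-0.19],1],[[0.575,1,0],[0,0,-0.19],1],[[0.575,1,0],[0,0,-0.19],1],[[0,0,0],[0,0,0],1],[[0,0,0],[0,0,0],1],[[0,0,0],[0,0,0],1],[[0,0,0],[0,0,0],1]]'
python3 - <<'E'
from h import *
o=bot.get_obs(); print(o["tool_pos"],o["tcp_rot"],o["joint_positions"],o["time"])
p=bot.camera_params("wrist"); im=bot.capture("wrist"); cv2.imwrite("pics/w1.png",im)
np.save("w1.npy",p["camera_from_world"])
for b in blobs("wrist",im,p,3,(0,0,150),(180,60,255),200): print(b)
E
```

```text
time: 0.93
tool_pos: [360.7, -188.6, 243.6]
tcp_rot: [-3.141, 0.0, 0.136]
contact_force: [0.1, -0.5, 0.6]
grip_width: 91.8
finger_force: 0.0
time: 1.77
tool_pos: [463.3, -11.1, 243.6]
tcp_rot: [3.141, 0.001, 0.0]
contact_force: [-0.2, 0.3, 0.7]
grip_width: 91.5
finger_force: 0.0
[463.28553791 -11.10847384 243.5539078 ] [3.14132618e+00 7.55177697e-04 4.02206171e-05] [-1.89324784e-01  2.29806367e-01  1.68311650e+00 -4.28605812e-04
  1.22936133e+00  1.38157488e+00] 1.7667
(array([117., 459.]), array([ 11. , 365.5]), array([ 11.7, 359.5]), array([198.4,  35.6]), -90.0)
(array([123., 256.]), array([404.4, 224.9]), array([404.6, 225.2]), array([37.6, 34.5]), -10.1)
(array([510., 255.]), array([ 405.4, -239.3]), array([ 405.1, -237.8]), array([63.6, 41.8]), -6.2)
(array([308., 213.]), array([451.1,  -2. ]), array([455. ,  -5.9]), array([72.9, 69.9]), 7.7)
(array([616., 155.]), array([ 542.8, -399.4]), array([ 541.5, -399.3]), array([73.9, 73. ]), -34.6)
(array([ 59., 112.]), array([585.5, 300.6]), array([585.8, 300.8]), array([35.8, 35.4]), -59.7)
(array([429.,  21.]), array([ 664.1, -126.5]), array([ 663.3, -125.9]), array([54.8, 52.5]), -6.5)
(array([181.,  34.]), array([652.2, 136.3]), array([655.7, 135.8]), array([92.6, 47.1]), -26.9)
```

View pics/w1.png

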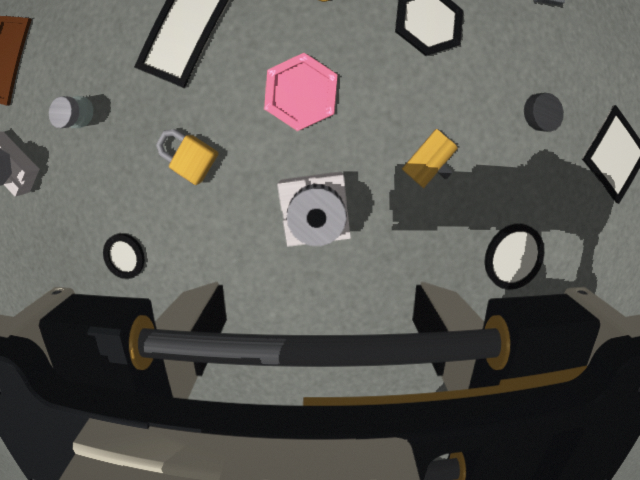

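The wrist view shows the drum bore at (316,218), and the square jaw's top corners at about (278,182), (346,172), (351,239) and (288,246). I cast these to their heights.

```bash
python3 - <<'E'
from h import *
p=bot.camera_params("wrist"); im=cv2.imread("pics/w1.png"); g=cv2.cvtColor(im,cv2.COLOR_BGR2GRAY)
roi=np.zeros_like(g); roi[200:236,300:334]=255
m=cv2.bitwise_and(cv2.inRange(g,0,70),roi); M=cv2.moments(m,True); c=[M["m10"]/M["m00"],M["m01"]/M["m00"]]
print(c,toz("wrist",[c],60,p)); 
hs=cv2.cvtColor(im,cv2.COLOR_BGR2HSV); 
c4=toz("wrist",[[278,182],[346,172],[351,239],[288,246]],30,p); print(c4, c4.mean(0)); print(cv2.minAreaRect(c4.astype(np.float32)))
m=cv2.inRange(hs,(0,0,150),(180,60,255)); ct=[k for k in cv2.findContours(m,0,1)[0] if cv2.pointPolygonTest(k,(285,190),False)>=0]
for k in ct: print(cv2.minAreaRect(toz("wrist",k[:,0],30,p).astype(np.float32)))
E
```

```text
[316.06382978723406, 217.77659574468086] [[463.42865003  -8.48406543]]
[[491.7748887   28.37920995]
 [501.40076302 -36.96068678]
 [434.35987611 -43.17751192]
 [426.9748762   20.00173954]] [463.62760101  -7.9393123 ]
((463.80279541015625, -8.529251098632812), (67.28465270996094, 66.0347900390625), 7.366448879241943)
((461.31256103515625, -6.342021942138672), (67.74276733398438, 65.00169372558594), 7.622969627380371)
```

```bash
python3 -m pendant '[[[0,0.2,-0.9],[0,0,0],1],[[0,0,-0.9],[0,0,0],1],[[0,0,-0.9],[0,0,0],1],[[0,0,-0.9],[0,0,0],1],[[0,0,-0.9],[0,0,0],1],[[0,0,-0.9],[0,0,0],1],[[0,0,-0.9],[0,0,0],1],[[0,0,0],[0,0,0],1],[[0,0,0],[0,0,0],-1],[[0,0,0],[0,0,0],-1]]'
python3 -m pendant '[[[0,0,0],[0,0,0],-1],[[0,0,0],[0,0,0],-1],[[0,0,0],[0,0,0],-1],[[0,0,0],[0,0,0],-1],[[0,0,0],[0,0,0],-1],[[0,0,0],[0,0,0],-1],[[0,0,0],[0,0,0],-1],[[0,0,0],[0,0,0],-1],[[0,0,0],[0,0,0],-1],[[0,0,0],[0,0,0],-1]]'
```

```text
time: 2.65
tool_pos: [464.6, -5.0, 56.0]
tcp_rot: [3.141, -0.002, -0.0]
contact_force: [0.6, -0.7, 0.5]
grip_width: 82.5
finger_force: 0.0
time: 3.48
tool_pos: [464.6, -4.8, 55.7]
tcp_rot: [3.141, -0.002, 0.001]
contact_force: [-0.7, -2.7, 7.2]
grip_width: 53.5
finger_force: 30.0
```

```bash
python3 -m pendant '[[[0,0,0.4],[0,0,0],-1],[[0,0,1],[0,0,0],-1],[[0,0,1],[0,0,0],-1],[[-0.2,-0.9,0],[0,0,0],-1],[[-0.2,-0.9,0],[0,0,0],-1],[[-0.2,-0.9,0],[0,0,0],-1],[[-0.2,-0.9,0],[0,0,0],-1],[[-0.2,-0.9,0],[0,0,0],-1],[[-0.2,-0.9,0],[0,0,0],-1],[[-0.2,-0.9,0],[0,0,0],-1]]'
python3 -m pendant '[[[-0.3,-0.9,0],[0,0,0],-1],[[-0.3,-0.9,0],[0,0,0],-1],[[0,0,-0.5],[0,0,0],-1],[[0,0,-0.5],[0,0,0],-1],[[0,0,-0.5],[0,0,0],-1],[[0,0,-0.5],[0,0,0],-1],[[0,0,0],[0,0,0],-1],[[0,0,0],[0,0,0],-1],[[0,0,0],[0,0,0],-1],[[0,0,0],[0,0,0],-1]]'
python3 - <<'E'
from h import *
o=bot.get_obs(); print(o["tool_pos"],o["grip_width"])
p=bot.camera_params("wrist"); im=bot.capture("wrist"); cv2.imwrite("pics/w2.png",im)
for b in blobs("wrist",im,p,3,(0,0,140),(180,60,255),200): print(b)
E
```

```text
time: 4.32
tool_pos: [421.0, -194.1, 126.5]
tcp_rot: [-3.141, 0.001, 0.001]
contact_force: [0.2, -0.3, -3.1]
grip_width: 53.5
finger_force: 30.0
time: 5.15
tool_pos: [404.3, -247.5, 67.6]
tcp_rot: [3.141, -0.001, 0.001]
contact_force: [-0.1, -0.6, -1.5]
grip_width: 53.4
finger_force: 30.0
[ 404.32257587 -247.54204988   67.62300581] 53.43162012309909
(array([510., 475.]), array([ 172.3, -443.6]), array([ 174. , -446.3]), array([55.5, 19.8]), 71.6)
(array([120., 459.]), array([198.6, -51.3]), array([198.4, -52.1]), array([114.1,  21.3]), 89.9)
(array([  9., 467.]), array([107.1, 168. ]), array([ 93.2, 168.4]), array([143.2,  42.8]), -35.4)
(array([310., 379.]), array([ 317.2, -231.2]), array([ 317.3, -241.9]), array([101.6,  27. ]), -89.9)
(array([274., 252.]), array([ 412.2, -220.6]), array([ 411.9, -220.5]), array([27.8, 10.1]), -2.6)
(array([554.,  60.]), array([ 540. , -398.3]), array([ 541.7, -397.9]), array([75.3, 74.6]), 55.3)
(array([325., 132.]), array([ 484.7, -194.1]), array([ 483.7, -227.9]), array([523.2, 242.7]), -87.7)
```

View pics/w2.png

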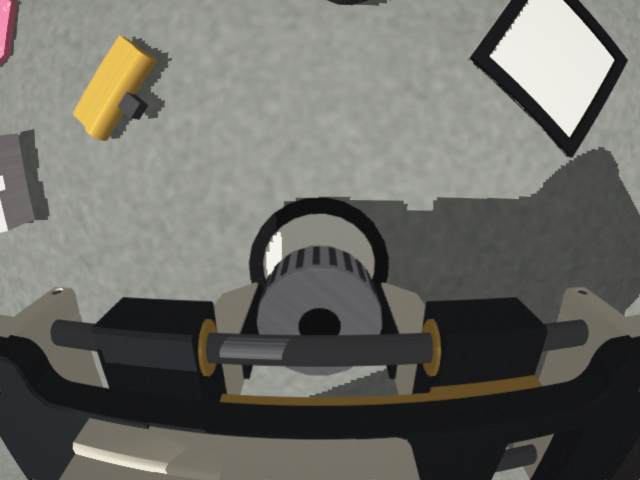

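The view shows the drum held above the nest. The outer rim passes through about (250,262), (320,197) and (388,268), and the bore is at (320,320). I fit the circle from these.

```bash
cat >> h.py <<'E'
def circ(name,uv,z,p):
    w=toz(name,uv,z,p); s=np.linalg.lstsq(np.c_[2*w,np.ones(len(w))],(w**2).sum(1),rcond=None)[0]
    return s[:2],np.sqrt(s[2]+s[0]**2+s[1]**2)
E
python3 - <<'E'
from h import *
p=bot.camera_params("wrist")
print(circ("wrist",[[250,262],[266,223],[320,197],[372,222],[388,262]],7,p))
print(toz("wrist",[[320,322]],67.6+4.5,p), circ("wrist",[[258,318],[382,318],[320,374]],72,p))
E
```

```text
(array([ 405.39515305, -247.40374925]), np.float64(40.33280836634918))
[[ 405.44423553 -247.60202959]] (array([ 404.00131605, -247.62184603]), np.float64(26.335705667025245))
```

```bash
python3 -m pendant '[[[0,0,-0.4],[0,0,0],-1],[[0,0,-0.4],[0,0,0],-1],[[0,0,-0.3],[0,0,0],-1],[[0,0,-0.06],[0,0,0],-1],[[0,0,-0.06],[0,0,0],-1],[[0,0,-0.06],[0,0,0],-1],[[0,0,-0.03],[0,0,0],-1],[[0,0,0],[0,0,0],-1],[[0,0,0],[0,0,0],-1],[[0,0,0],[0,0,0],-1]]'
```

```text
time: 6.03
tool_pos: [404.1, -247.5, 28.7]
tcp_rot: [3.141, -0.001, 0.001]
contact_force: [-1.9, 1.6, 6.6]
grip_width: 53.6
finger_force: 30.0
```

```bash
python3 -m pendant '[[[0,0,0],[0,0,0],1],[[0,0,0],[0,0,0],1],[[0,0,0],[0,0,0],1],[[0,0,0],[0,0,0],1],[[0,0,0],[0,0,0],1],[[0,0,0],[0,0,0],1],[[0,0,0.3],[0,0,0],1],[[0,0,1],[0,0,0],1],[[0,0,1],[0,0,0],1],[[0,0,1],[0,0,0],1]]'
python3 -m pendant '[[[0.2,1,0.3],[0,0,0.13],1],[[0.2,1,0.3],[0,0,0.13],1],[[0.2,1,0.3],[0,0,0.13],1],[[0.2,1,0],[0,0,0.13],1],[[0.2,1,0],[0,0,0.14],1],[[0.2,1,0],[0,0,0.14],1],[[0.2,1,0],[0,0,0.14],1],[[0.2,1,0],[0,0,0.14],1],[[0,0,0],[0,0,0],1],[[0,0,0],[0,0,0],1]]'
python3 - <<'E'
from h import *
o=bot.get_obs(); print(o["tool_pos"],o["tcp_rot"])
p=bot.camera_params("wrist"); im=bot.capture("wrist"); cv2.imwrite("pics/w3.png",im)
for b in blobs("wrist",im,p,30,(0,0,140),(180,60,255),200): print(b)
E
```

```text
time: 6.87
tool_pos: [403.5, -247.0, 128.0]
tcp_rot: [-3.141, 0.001, 0.001]
contact_force: [0.7, -0.2, -1.1]
grip_width: 91.9
finger_force: 0.0
time: 7.7
tool_pos: [451.8, -6.1, 154.0]
tcp_rot: [3.141, -0.0, 0.134]
contact_force: [0.1, -0.8, 0.3]
grip_width: 91.6
finger_force: 0.0
[451.83968563  -6.06441652 153.95524726] [ 3.14122586e+00 -3.63595328e-04  1.33909765e-01]
(array([119., 459.]), array([131.7, 208.5]), array([131.8, 208.1]), array([142.4,  25.3]), -82.5)
(array([297., 247.]), array([442. ,   9.9]), array([442. ,  10.1]), array([28. , 27.7]), -82.5)
(array([ 76., 245.]), array([415.9, 204.7]), array([415.9, 204.6]), array([34.4, 31.3]), -4.9)
(array([321., 210.]), array([ 4.749e+02, -2.000e-01]), array([463. ,  -5.2]), array([65.2, 64.8]), -83.4)
(array([142., 109.]), array([533.8, 140.2]), array([533.1, 138.7]), array([28.1, 22.1]), -34.5)
(array([20., 56.]), array([583.8, 281.9]), array([583.9, 281.8]), array([34.5, 33.5]), 11.0)
(array([497.,  14.]), array([ 645.7, -116.7]), array([ 643.8, -117.4]), array([53.7, 30.2]), -70.7)
(array([162.,   9.]), array([612.9, 134.8]), array([617.8, 137.4]), array([42.6, 25.5]), 63.9)
```

View pics/w3.png

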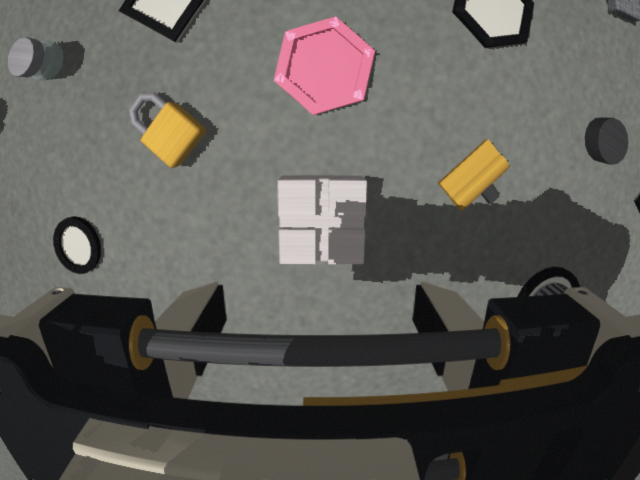

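The square jaw is now bare, with its corners at about (279,178), (366,178), (366,264) and (279,264). That puts its centre at (463,-5) and its angle at 6.6°. The bush, hex and long nests are clear.

```bash
python3 -m pendant '[[[0.37,0.03,-0.68],[0,0,-0.15],1],[[0,0,-0.9],[0,0,0],1],[[0,0,-0.9],[0,0,0],1],[[0,0,-0.9],[0,0,0],1],[[0,0,-0.9],[0,0,0],1],[[0,0,0],[0,0,0],1],[[0,0,0],[0,0,0],-1],[[0,0,0],[0,0,0],-1],[[0,0,0],[0,0,0],-1],[[0,0,0],[0,0,0],-1]]'
python3 -m pendant '[[[0,0,0],[0,0,0],-1],[[0,0,0],[0,0,0],-1],[[0,0,0],[0,0,0],-1],[[0,0,0],[0,0,0],-1],[[0,0,0],[0,0,0],-1],[[0,0,0.4],[0,0,0],-1],[[0,0,1],[0,0,0],-1],[[0,0,1],[0,0,0],-1],[[0,0,0],[0,0,0],-1],[[0,0,0],[0,0,0],-1]]'
```

```text
time: 8.58
tool_pos: [463.9, -6.7, 26.6]
tcp_rot: [3.141, -0.003, 0.112]
contact_force: [0.1, -0.6, -0.6]
grip_width: 69.8
finger_force: 0.0
time: 9.42
tool_pos: [463.7, -6.4, 98.4]
tcp_rot: [3.14, -0.004, 0.113]
contact_force: [-0.0, -0.9, -4.0]
grip_width: 64.0
finger_force: 29.9
```

```bash
python3 -m pendant '[[[0.19,-0.94,0],[0,0,-0.43],-1],[[0.19,-0.94,0],[0,0,-0.43],-1],[[0.19,-0.94,0],[0,0,-0.43],-1],[[0.19,-0.94,0],[0,0,-0.43],-1],[[0.19,-0.94,0],[0,0,-0.43],-1],[[0.19,-0.94,0],[0,0,-0.43],-1],[[0.19,-0.94,0],[0,0,-0.43],-1],[[0.19,-0.94,0],[0,0,-0.43],-1],[[0.19,-0.94,0],[0,0,-0.43],-1],[[0.19,-0.94,0],[0,0,-0.43],-1]]'
python3 -m pendant '[[[0.19,-0.94,0],[0,0,-0.43],-1],[[0.19,-0.94,0],[0,0,-0.43],-1],[[0.18,-0.92,0],[0,0,-0.43],-1],[[0.17,-0.92,0],[0,0,-0.4],-1],[[0,0,-0.4],[0,0,0],-1],[[0,0,-0.4],[0,0,0],-1],[[0,0,0],[0,0,0],-1],[[0,0,0],[0,0,0],-1],[[0,0,0],[0,0,0],-1],[[0,0,0],[0,0,0],-1]]'
python3 - <<'E'
from h import *
o=bot.get_obs(); print(o["tool_pos"],o["tcp_rot"],o["grip_width"],o["joint_positions"])
p=bot.camera_params("wrist"); im=bot.capture("wrist"); cv2.imwrite("pics/w4.png",im)
E
```

```text
time: 10.25
tool_pos: [519.0, -289.1, 94.9]
tcp_rot: [-3.141, 0.004, -0.406]
contact_force: [-0.2, 0.2, -3.0]
grip_width: 64.0
finger_force: 29.9
time: 11.08
tool_pos: [542.2, -399.3, 73.6]
tcp_rot: [3.141, -0.001, -0.605]
contact_force: [-0.1, 0.6, -2.7]
grip_width: 63.8
finger_force: 29.9
[ 542.22171489 -399.28786874   73.552415  ] [ 3.14148324e+00 -5.40346641e-04 -6.05043451e-01] 63.84354165016068 [-7.48424133e-01  7.66597321e-01  1.27261309e+00 -3.48393664e-05
  1.10183180e+00  1.42743141e+00]
```

View pics/w4.png

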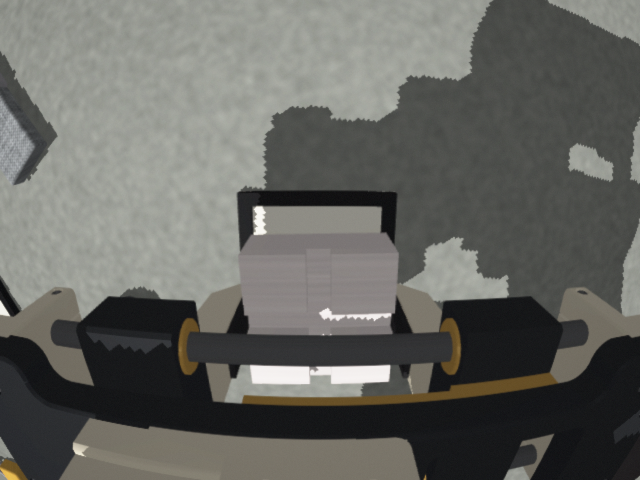

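The jaw is held and aligned with the square nest. The rim's far outer edge runs from (238,193) to (397,193), and the jaw's top far edge from (240,252) to (397,252).

```bash
python3 - <<'E'
from h import *
p=bot.camera_params("wrist"); t=np.array([542.2,-399.3]); y=-0.605; R=np.array([[np.cos(y),-np.sin(y)],[np.sin(y),np.cos(y)]])
print("rim",(toz("wrist",[[238,193],[397,193]],7,p)-t)@R)
print("inner",(toz("wrist",[[253,206],[382,206]],7,p)-t)@R)
print("jaw",(toz("wrist",[[240,252],[397,252]],77.5,p)-t)@R, (toz("wrist",[[252,234],[386,234]],47.5,p)-t)@R)
print(R)
E
```

```text
rim [[ 43.68761042  46.09428806]
 [ 43.73899181 -45.25396476]]
inner [[ 35.93564171  37.57082443]
 [ 35.98230193 -36.75440343]]
jaw [[ 32.02519968  30.90767154]
 [ 32.07502489 -31.34362582]] [[ 30.80095418  31.29709656]
 [ 30.85286079 -32.18984182]]
[[ 0.8225021   0.56876208]
 [-0.56876208  0.8225021 ]]
```

```bash
python3 -m pendant '[[[-0.05,0.03,-0.5],[0,0,0],-1],[[0,0,-0.5],[0,0,0],-1],[[0,0,-0.25],[0,0,0],-1],[[0,0,-0.06],[0,0,0],-1],[[0,0,-0.06],[0,0,0],-1],[[0,0,-0.06],[0,0,0],-1],[[0,0,-0.06],[0,0,0],-1],[[0,0,0],[0,0,0],-1],[[0,0,0],[0,0,0],-1],[[0,0,0],[0,0,0],-1]]'
```

```text
time: 11.97
tool_pos: [540.8, -399.5, 29.4]
tcp_rot: [3.141, -0.002, -0.606]
contact_force: [-0.8, 0.6, 2.7]
grip_width: 63.9
finger_force: 29.9
```

```bash
python3 -m pendant '[[[0,0,0],[0,0,0],1],[[0,0,0],[0,0,0],1],[[0,0,0],[0,0,0],1],[[0,0,0],[0,0,0],1],[[0,0,0],[0,0,0],1],[[0,0,0],[0,0,0],1],[[0,0,0.3],[0,0,0],1],[[0,0,1],[0,0,0],1],[[0,0,1],[0,0,0],1],[[0,0,1],[0,0,0],1]]'
python3 -m pendant '[[[0,0.93,0.1],[0,0,0.43],1],[[0,0.93,0.1],[0,0,0.43],1],[[0,0.93,0.1],[0,0,0.43],1],[[0,0.93,0.1],[0,0,0.43],1],[[0,0.93,0.1],[0,0,0.43],1],[[0,0.93,0.1],[0,0,0.43],1],[[0,0.93,0.1],[0,0,0.43],1],[[0,0.93,0.1],[0,0,0.43],1],[[0,0.93,0.1],[0,0,0.43],1],[[0,0.93,0.1],[0,0,0.43],1]]'
python3 -m pendant '[[[0,0.93,0.1],[0,0,0.43],1],[[0,0.93,0.1],[0,0,0.43],1],[[0,0.93,0.1],[0,0,0.43],1],[[0,0.93,0.1],[0,0,0.43],1],[[0,0.93,0.1],[0,0,0.43],1],[[0,0.93,0.1],[0,0,0.43],1],[[0,0.93,0.1],[0,0,0.43],1],[[0,0.93,0.1],[0,0,0.43],1],[[0,0.93,0.1],[0,0,0.43],1],[[0,0.93,0.1],[0,0,0.43],1]]'
python3 -m pendant '[[[0,0.93,0.1],[0,0,0.43],1],[[0,0.93,0.1],[0,0,0.43],1],[[0,0.93,0.1],[0,0,0.43],1],[[0,0.93,0.1],[0,0,0.43],1],[[0,0.93,0.1],[0,0,0.43],1],[[0,0.93,0.1],[0,0,0.43],1],[[0,0.93,0.1],[0,0,0.43],1],[[0,0.93,0.1],[0,0,0.43],1],[[0,0,0],[0,0,0],1],[[0,0,0],[0,0,0],1]]'
python3 - <<'E'
from h import *
o=bot.get_obs(); print(o["tool_pos"],o["tcp_rot"],o["grip_width"],o["joint_positions"])
p=bot.camera_params("wrist"); im=bot.capture("wrist"); cv2.imwrite("pics/w5.png",im)
E
```

```text
time: 12.8
tool_pos: [540.1, -398.9, 128.8]
tcp_rot: [3.142, 0.001, -0.606]
contact_force: [0.8, -0.2, 0.2]
grip_width: 91.9
finger_force: 0.0
time: 13.63
tool_pos: [540.2, -118.8, 158.3]
tcp_rot: [3.141, -0.001, -0.088]
contact_force: [1.3, 0.2, 1.0]
grip_width: 91.8
finger_force: 0.0
time: 14.47
tool_pos: [540.2, 160.3, 188.4]
tcp_rot: [3.141, -0.001, 0.428]
contact_force: [0.7, 0.0, -0.6]
grip_width: 91.8
finger_force: 0.0
time: 15.3
tool_pos: [539.8, 383.4, 211.7]
tcp_rot: [3.141, -0.0, 0.841]
contact_force: [0.7, -0.6, -0.2]
grip_width: 91.6
finger_force: 0.0
[539.8369059  383.3698214  211.69415257] [ 3.14115987e+00 -4.41963128e-04  8.40591320e-01] 91.58926513370923 [ 5.01985587e-01  6.21946079e-01  1.15036401e+00 -2.66827027e-04
  1.36872195e+00  1.23224417e+00]
```

View pics/w5.png

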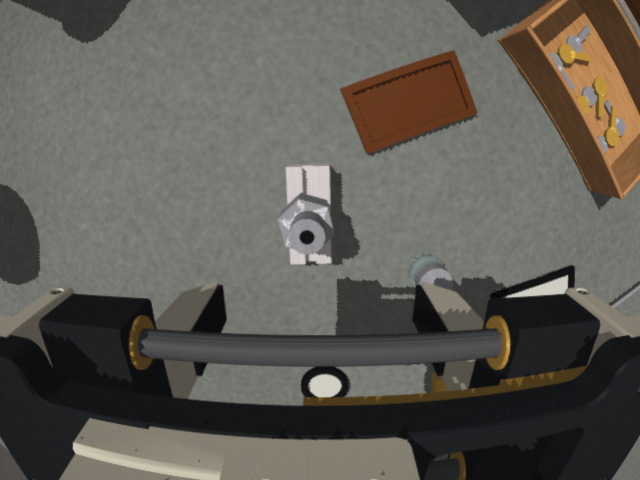

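The view shows the bush bore at (307,237), with the hex nut under it. The long jaw's top corners are near (287,167), (330,166), (331,265) and (291,264). The glass look-alike at (430,270) stands near the right finger.

```bash
python3 - <<'E'
from h import *
p=bot.camera_params("wrist"); t=np.array([539.8,383.4]); y=0.841; R=np.array([[np.cos(y),-np.sin(y)],[np.sin(y),np.cos(y)]])
def s(n,uv,z): w=toz("wrist",uv,z,p); print(n,w.round(1).tolist(),((w-t)@R).round(1).tolist())
s("bush",[[307,237]],90); s("jaw",[[287,167],[330,166],[331,265],[291,264]],30)
s("glass",[[428,262]],0); s("glasstop",[[437,282]],40)
p=bot.camera_params("top"); print(toz("top",[[164.6,263.6]],90,p))
E
```

```text
bush [[533.6, 389.6]] [[0.5, 8.8]]
jaw [[549.9, 436.1], [578.2, 411.8], [518.4, 342.6], [491.4, 368.1]] [[46.0, 27.6], [46.7, -9.7], [-44.7, -11.3], [-43.7, 25.9]]
glass [[588.8, 267.4]] [[-53.7, -113.8]]
glasstop [[584.0, 264.6]] [[-59.1, -112.1]]
[[533.47016552 388.07030748]]
```

```bash
python3 -m pendant '[[[-0.2,0.2,-0.62],[0,0,0],1],[[0,0,-0.9],[0,0,0],1],[[0,0,-0.9],[0,0,0],1],[[0,0,-0.9],[0,0,0],1],[[0,0,-0.9],[0,0,0],1],[[0,0,0],[0,0,0],1],[[0,0,0],[0,0,0],-1],[[0,0,0],[0,0,0],-1],[[0,0,0],[0,0,0],-1],[[0,0,0],[0,0,0],-1]]'
python3 -m pendant '[[[0,0,0],[0,0,0],-1],[[0,0,0],[0,0,0],-1],[[0,0,0],[0,0,0],-1],[[0,0,0],[0,0,0],-1],[[0,0,0],[0,0,0],-1],[[0,0,0],[0,0,0],-1],[[0,0,0],[0,0,0],-1],[[0,0,0],[0,0,0],-1],[[0,0,0],[0,0,0],-1],[[0,0,0],[0,0,0],-1]]'
```

```text
time: 16.18
tool_pos: [535.4, 388.4, 87.0]
tcp_rot: [3.14, -0.003, 0.838]
contact_force: [-0.1, -0.4, -0.0]
grip_width: 69.6
finger_force: 0.0
time: 17.02
tool_pos: [534.2, 388.2, 84.7]
tcp_rot: [-3.142, 0.0, 0.839]
contact_force: [-0.0, 0.4, -0.2]
grip_width: 27.1
finger_force: 30.0
```

```bash
python3 -m pendant '[[[0,0,0.3],[0,0,0],-1],[[0,0,0.8],[0,0,0],-1],[[0,0,0.8],[0,0,0],-1],[[-0.61,-0.78,0],[0,0,0],-1],[[-0.61,-0.78,0],[0,0,0],-1],[[-0.61,-0.78,0],[0,0,0],-1],[[-0.61,-0.78,0],[0,0,0],-1],[[-0.61,-0.78,0],[0,0,0],-1],[[-0.61,-0.78,0],[0,0,0],-1],[[-0.61,-0.78,0],[0,0,0],-1]]'
python3 -m pendant '[[[0,0,-0.5],[0,0,0],-1],[[0,0,-0.9],[0,0,0],-1],[[0,0,-0.9],[0,0,0],-1],[[0,0,-0.2],[0,0,0],-1],[[0,0,0],[0,0,0],-1],[[0,0,0],[0,0,0],-1],[[0,0,0],[0,0,0],-1],[[0,0,0],[0,0,0],-1],[[0,0,0],[0,0,0],-1],[[0,0,0],[0,0,0],-1]]'
python3 - <<'E'
from h import *
o=bot.get_obs(); print(o["tool_pos"],o["tcp_rot"],o["grip_width"],o["joint_positions"])
p=bot.camera_params("wrist"); im=bot.capture("wrist"); cv2.imwrite("pics/w6.png",im)
E
```

```text
time: 17.85
tool_pos: [405.4, 223.3, 142.4]
tcp_rot: [3.141, -0.001, 0.839]
contact_force: [0.1, -0.7, 0.1]
grip_width: 27.6
finger_force: 30.0
time: 18.68
tool_pos: [406.6, 224.5, 67.5]
tcp_rot: [3.141, -0.001, 0.839]
contact_force: [-0.3, -0.5, -0.6]
grip_width: 27.2
finger_force: 30.0
[406.60507772 224.52229156  67.47733114] [ 3.14079953e+00 -1.26156461e-03  8.38750999e-01] 27.155992520952637 [ 3.39344402e-01  4.68147239e-01  1.90861169e+00 -1.33201469e-04
  7.63346413e-01  1.07148640e+00]
```

View pics/w6.png

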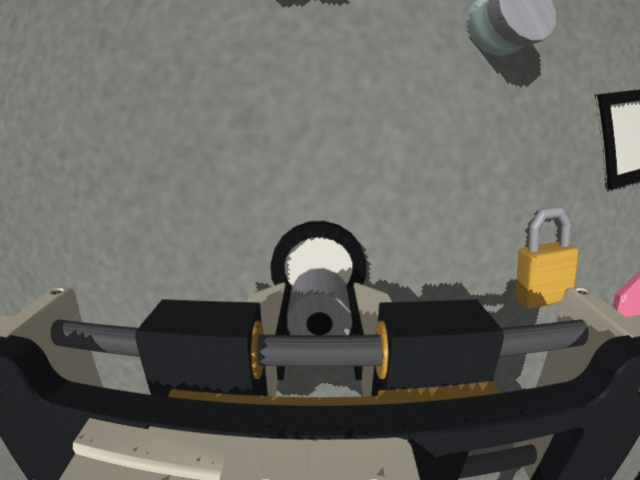

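The bush is held above its nest. The outer rim passes through about (271,266), (319,221) and (367,266), and the bore is at (319,323).

```bash
python3 - <<'E'
from h import *
p=bot.camera_params("wrist"); im=cv2.imread("pics/w6.png"); g=im.max(2)
pts=[]
for c in range(284,356,6):
    col=g[200:262,c].astype(int); r=np.where(col<50)[0]
    if len(r): pts.append((c,200+r[0]))
print(pts[:3]); print(circ("wrist",pts,7,p), circ("wrist",[[271,266],[285,237],[319,221],[353,237],[367,266]],7,p)); print(toz("wrist",[[319,323]],72.8,p))
E
```

```text
[(284, np.int64(235)), (290, np.int64(231)), (296, np.int64(226))]
(array([406.86544326, 227.00022032]), np.float64(26.733485398896295)) (array([406.02627767, 225.37171251]), np.float64(27.858647674964413))
[[406.97761141 226.53489683]]
```

```bash
python3 -m pendant '[[[0,0,-0.4],[0,0,0],-1],[[0,0,-0.4],[0,0,0],-1],[[0,0,-0.3],[0,0,0],-1],[[0,0,-0.06],[0,0,0],-1],[[0,0,-0.06],[0,0,0],-1],[[0,0,-0.06],[0,0,0],-1],[[0,0,-0.05],[0,0,0],-1],[[0,0,0],[0,0,0],-1],[[0,0,0],[0,0,0],-1],[[0,0,0],[0,0,0],-1]]'
```

```text
time: 19.57
tool_pos: [406.5, 224.5, 27.6]
tcp_rot: [3.141, -0.001, 0.839]
contact_force: [-1.2, -0.8, 5.8]
grip_width: 27.2
finger_force: 30.0
```

```bash
python3 -m pendant '[[[0,0,0],[0,0,0],1],[[0,0,0],[0,0,0],1],[[0,0,0],[0,0,0],1],[[0,0,0],[0,0,0],1],[[0,0,0],[0,0,0],1],[[0,0,0],[0,0,0],1],[[0,0,0.3],[0,0,0],1],[[0,0,1],[0,0,0],1],[[0,0,1],[0,0,0],1],[[0,0,1],[0,0,0],1]]'
python3 -m pendant '[[[0.61,0.78,0.2],[0,0,0],1],[[0.61,0.78,0.2],[0,0,0],1],[[0.61,0.78,0.2],[0,0,0],1],[[0.61,0.78,0.2],[0,0,0],1],[[0.61,0.78,0.2],[0,0,0],1],[[0.61,0.78,0.2],[0,0,0],1],[[0.61,0.78,0.2],[0,0,0],1],[[0,0,0],[0,0,0],1],[[0,0,0],[0,0,0],1],[[0,0,0],[0,0,0],1]]'
python3 - <<'E'
from h import *
o=bot.get_obs(); print(o["tool_pos"],o["tcp_rot"],o["grip_width"],o["joint_positions"])
p=bot.camera_params("wrist"); im=bot.capture("wrist"); cv2.imwrite("pics/w7.png",im)
cv2.imwrite("pics/w7c.png",cv2.resize(im[130:290,230:430],None,fx=4,fy=3.75))
E
```

```text
time: 20.4
tool_pos: [405.8, 224.2, 127.4]
tcp_rot: [-3.141, 0.001, 0.839]
contact_force: [0.7, 0.4, -0.9]
grip_width: 88.7
finger_force: 0.0
time: 21.23
tool_pos: [533.4, 387.4, 167.5]
tcp_rot: [-3.141, 0.002, 0.839]
contact_force: [0.4, -0.9, 0.0]
grip_width: 91.6
finger_force: 0.0
[533.44019163 387.41886499 167.48196285] [-3.14126943e+00  1.88548520e-03  8.38750972e-01] 91.6197675623316 [ 5.12129441e-01  6.50906171e-01  1.22113676e+00 -3.12724924e-04
  1.27143924e+00  1.24426761e+00]
```

View pics/w7c.png

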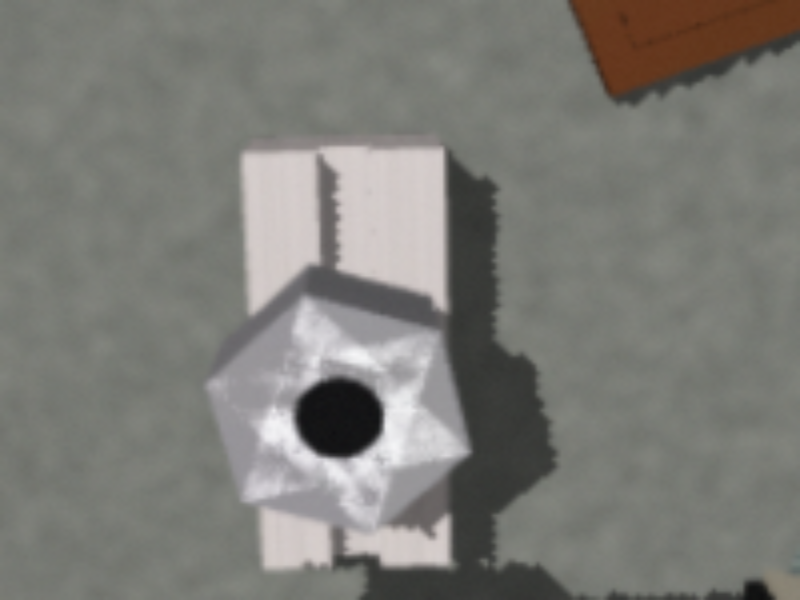

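The crop shows the hex top corners at crop pixels (303,296), (437,328), (470,453), (373,530), (243,502) and (207,385), with the bore at (339,417). The long jaw is visible below it.

```bash
python3 - <<'E'
from h import *
o=bot.get_obs(); t=o["tool_pos"][:2]; y=o["tcp_rot"][2]
p=bot.camera_params("wrist"); C=lambda a:np.array(a)/[4,3.75]+[230,130]
w=toz("wrist",C([[303,296],[437,328],[470,453],[373,530],[243,502],[207,385]]),60,p)
c=w.mean(0); d=w-c; a=np.degrees(np.arctan2(d[:,1],d[:,0])); print(c,np.linalg.norm(d,axis=1).round(1),a.round(1),"flat dir mod 60",((a-30)%60).round(1),"tool yaw",np.degrees(y))
print(toz("wrist",C([[339,417]]),60,p))
j=toz("wrist",C([[242,152],[445,147],[452,567],[264,568]]),30,p); print(j,j.mean(0),cv2.minAreaRect(j.astype(np.float32)))
# nest hex from earlier wrist view w1 and top
im=cv2.imread("pics/w1.png"); p1=dict(bot.camera_params("wrist")); p1["camera_from_world"]=np.load("w1.npy")
for n,im,q,x in(("wrist",im,p1,(429,21)),("top",cv2.imread("pics/top0.png"),bot.camera_params("top"),(371,216))):
    m=cv2.inRange(im,(150,150,150),(255,255,255))
    for k in cv2.findContours(m,0,1)[0]:
        if cv2.pointPolygonTest(k,x,False)>=0:
            W=toz(n,k[:,0],3,q).astype(np.float32); A=cv2.approxPolyDP(W.reshape(-1,1,2),8,True)[:,0]; _,tri=cv2.minEnclosingCircle(W); c=_
            print(n,c,tri,A,np.degrees(np.arctan2(*(A-c).T[::-1]))%60)
E
```

```text
[531.77360668 391.38965202] [24.  24.2 24.2 23.5 24.2 23.8] [  62.7    3.5  -58.8 -116.9 -177.3  122.8] flat dir mod 60 [32.7 33.5 31.2 33.1 32.7 32.8] tool yaw 48.034956765921514
[[531.85180591 391.41082863]]
[[548.99105879 438.10938832]
 [577.99560029 413.39588812]
 [519.50375349 343.81808889]
 [490.75989325 369.29149914]] [534.31257646 391.15371612] ((534.2474975585938, 390.96380615234375), (91.027587890625, 38.397010803222656), 49.763309478759766)
wrist (664.2998046875, -126.39038848876953) 29.548498153686523 [[ 680.6809   -101.79839 ]
 [ 655.0743    -99.088684]
 [ 641.88995  -113.85578 ]
 [ 647.2586   -150.52966 ]
 [ 675.6012   -153.69215 ]
 [ 687.7906   -139.37086 ]] [56.33180996 48.67063646 30.7802013  54.77969692 52.48679717 31.07595182]
top (665.8544921875, -128.06179809570312) 24.20704460144043 [[ 689.9121  -130.74643]
 [ 665.7927  -106.5459 ]
 [ 641.66046 -127.27288]
 [ 654.9611  -148.6216 ]
 [ 676.41113 -149.0318 ]] [53.63260755 30.16448356 58.13236432  2.08363825 56.72142919]
```

```bash
python3 -m pendant '[[[-0.05,0.13,-0.35],[0,0,0.71],1],[[0,0,-0.8],[0,0,0.71],1],[[0,0,-0.8],[0,0,0.71],1],[[0,0,-0.9],[0,0,0],1],[[0,0,-0.9],[0,0,0],1],[[0,0,0],[0,0,0],1],[[0,0,0],[0,0,0],-1],[[0,0,0],[0,0,0],-1],[[0,0,0],[0,0,0],-1],[[0,0,0],[0,0,0],-1]]'
python3 -m pendant '[[[0,0,0],[0,0,0],-1],[[0,0,0],[0,0,0],-1],[[0,0,0],[0,0,0],-1],[[0,0,0],[0,0,0],-1],[[0,0,0],[0,0,0],-1],[[0,0,0],[0,0,0],-1],[[0,0,0],[0,0,0],-1],[[0,0,0],[0,0,0],-1],[[0,0,0],[0,0,0],-1],[[0,0,0],[0,0,0],-1]]'
```

```text
time: 22.12
tool_pos: [533.7, 392.5, 57.6]
tcp_rot: [3.14, -0.003, 1.094]
contact_force: [-0.5, -0.4, 0.8]
grip_width: 69.8
finger_force: 0.0
time: 22.95
tool_pos: [532.9, 392.1, 55.5]
tcp_rot: [3.141, -0.0, 1.094]
contact_force: [-1.2, -0.6, 2.5]
grip_width: 41.7
finger_force: 29.9
```

```bash
python3 -m pendant '[[[0,0,0.3],[0,0,0],-1],[[0,0,0.9],[0,0,0],-1],[[0,0,0.9],[0,0,0],-1],[[0.24,-0.96,0],[0,0,-0.1],-1],[[0.24,-0.96,0],[0,0,-0.1],-1],[[0.24,-0.96,0],[0,0,-0.1],-1],[[0.24,-0.96,0],[0,0,-0.1],-1],[[0.24,-0.96,0],[0,0,-0.1],-1],[[0.24,-0.96,0],[0,0,-0.1],-1],[[0.24,-0.96,0],[0,0,-0.1],-1]]'
python3 -m pendant '[[[0.24,-0.96,0],[0,0,-0.1],-1],[[0.24,-0.96,0],[0,0,-0.1],-1],[[0.24,-0.96,0],[0,0,-0.1],-1],[[0.24,-0.96,0],[0,0,-0.1],-1],[[0.24,-0.96,0],[0,0,0],-1],[[0.25,-0.96,0],[0,0,0],-1],[[0.25,-0.96,0],[0,0,0],-1],[[0.25,-0.96,0],[0,0,0],-1],[[0.25,-0.97,0],[0,0,0],-1],[[0.25,-0.97,0],[0,0,0],-1]]'
python3 -m pendant '[[[0.02,-0.05,-0.5],[0,0,0],-1],[[0,0,-0.8],[0,0,0],-1],[[0,0,-0.4],[0,0,0],-1],[[0,0,0],[0,0,0],-1],[[0,0,0],[0,0,0],-1],[[0,0,0],[0,0,0],-1],[[0,0,0],[0,0,0],-1],[[0,0,0],[0,0,0],-1],[[0,0,0],[0,0,0],-1],[[0,0,0],[0,0,0],-1]]'
python3 - <<'E'
from h import *
o=bot.get_obs(); print(o["tool_pos"],o["tcp_rot"],o["grip_width"],o["joint_positions"])
p=bot.camera_params("wrist"); im=bot.capture("wrist"); cv2.imwrite("pics/w8.png",im)
cv2.imwrite("pics/w8c.png",cv2.resize(im[170:370,220:420],None,fx=3,fy=3))
E
```

```text
time: 23.78
tool_pos: [583.2, 189.0, 118.5]
tcp_rot: [-3.141, 0.0, 1.01]
contact_force: [1.2, 0.5, -1.3]
grip_width: 41.7
finger_force: 29.9
time: 24.62
tool_pos: [656.7, -99.6, 118.4]
tcp_rot: [-3.141, 0.0, 0.962]
contact_force: [-0.7, -0.1, -1.0]
grip_width: 41.5
finger_force: 29.9
time: 25.45
tool_pos: [657.6, -99.6, 68.0]
tcp_rot: [3.141, -0.0, 0.962]
contact_force: [-0.6, -0.2, -1.6]
grip_width: 41.8
finger_force: 29.9
[657.5552194  -99.58758692  68.00427967] [ 3.14060325e+00 -3.10103210e-04  9.62392205e-01] 41.843942737232126 [-2.65422566e-01  7.58855414e-01  1.30657303e+00 -4.62571514e-05
  1.07512815e+00  3.43003689e-01]
```

View pics/w8c.png

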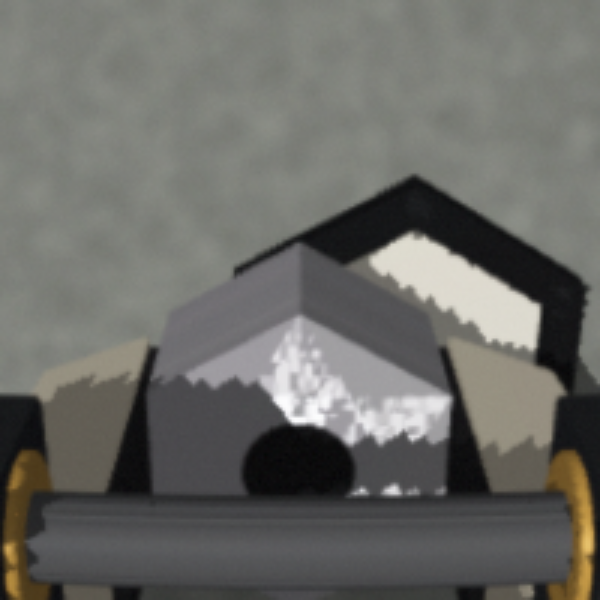

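I stopped one row short, so the nest lies to the right of the nut. In the crop its outer rim corners are at (415,176), (588,285) and (235,270). The nut's far bottom corner is at (300,243) and its top corner at (300,316).

```bash
python3 - <<'E'
from h import *
o=bot.get_obs(); t=o["tool_pos"][:2]; y=o["tcp_rot"][2]
p=bot.camera_params("wrist"); C=lambda a:np.array(a)/3+[220,170]
w=toz("wrist",C([[235,270],[415,176],[588,285]]),7,p); e=np.diff(w,axis=0); a=np.degrees(np.arctan2(e[:,1],e[:,0]))
print(w,np.linalg.norm(e,axis=1),"edge dirs",a,"flat dir mod 60",(a+90)%60,"nut flat",(np.degrees(y)+90)%60)
ax=np.radians(a.mean()+90); 
n=w[0]+w[2]-w[1]; print("centre (3 corners)",n)
print("nut corner",toz("wrist",C([[300,316]]),68+4.5,p),toz("wrist",C([[300,243]]),68-25.5,p),"nominal",t+24.25*np.array([np.cos(y),np.sin(y)]))
print(toz("wrist",C([[299,466]]),72.5,p),t)
E
```

```text
[[ 650.08400781  -87.54985888]
 [ 688.90259503  -91.61650764]
 [ 705.34827816 -130.17053455]] [39.03101774 41.91507468] edge dirs [ -5.98051138 -66.89874632] flat dir mod 60 [24.01948862 23.10125368] nut flat 25.138611309036946
centre (3 corners) [ 666.52969095 -126.10388579]
nut corner [[670.23802088 -80.09016842]] [[670.315158   -80.16681383]] nominal [671.31558885 -79.72256378]
[[657.05875916 -98.85431467]] [657.45445744 -99.62059223]
```

```bash
python3 -m pendant '[[[0.17,-0.45,0],[0,0,-0.11],-1],[[0.16,-0.45,0],[0,0,-0.11],-1],[[0,0,-0.4],[0,0,0],-1],[[0,0,-0.4],[0,0,0],-1],[[0,0,-0.3],[0,0,0],-1],[[0,0,-0.07],[0,0,0],-1],[[0,0,-0.07],[0,0,0],-1],[[0,0,-0.07],[0,0,0],-1],[[0,0,0],[0,0,0],-1],[[0,0,0],[0,0,0],-1]]'
```

```text
time: 26.33
tool_pos: [667.5, -126.3, 28.5]
tcp_rot: [3.141, -0.0, 0.936]
contact_force: [-1.2, 1.5, -0.1]
grip_width: 41.7
finger_force: 29.9
```

```bash
python3 -m pendant '[[[0,0,-0.02],[0,0,0],-1],[[0,0,-0.02],[0,0,0],-1],[[0,0,0],[0,0,0],-1],[[0,0,0],[0,0,0],-1],[[0,0,0],[0,0,0],-1],[[0,0,0],[0,0,0],-1],[[0,0,0],[0,0,0],-1],[[0,0,0],[0,0,0],-1],[[0,0,0],[0,0,0],-1],[[0,0,0],[0,0,0],-1]]'
```

```text
time: 27.17
tool_pos: [667.6, -126.3, 28.5]
tcp_rot: [3.141, -0.001, 0.936]
contact_force: [-3.1, 2.3, 8.0]
grip_width: 41.4
finger_force: 29.9
```

```bash
python3 -m pendant '[[[0,0,0],[0,0,0],1],[[0,0,0],[0,0,0],1],[[0,0,0],[0,0,0],1],[[0,0,0],[0,0,0],1],[[0,0,0],[0,0,0],1],[[0,0,0],[0,0,0],1],[[0,0,0.3],[0,0,0],1],[[0,0,1],[0,0,0],1],[[0,0,1],[0,0,0],1],[[0,0,1],[0,0,0],1]]'
python3 -m pendant '[[[-0.25,0.96,0.1],[0,0,-0.03],1],[[-0.25,0.96,0.1],[0,0,-0.03],1],[[-0.25,0.96,0.1],[0,0,-0.03],1],[[-0.25,0.96,0.1],[0,0,-0.03],1],[[-0.25,0.96,0.1],[0,0,-0.03],1],[[-0.25,0.96,0.1],[0,0,-0.03],1],[[-0.25,0.96,0.1],[0,0,-0.03],1],[[-0.25,0.96,0.1],[0,0,-0.03],1],[[-0.25,0.96,0.1],[0,0,-0.03],1],[[-0.25,0.96,0.1],[0,0,-0.03],1]]'
python3 -m pendant '[[[-0.25,0.96,0],[0,0,-0.03],1],[[-0.25,0.96,0],[0,0,-0.03],1],[[-0.25,0.96,0],[0,0,-0.03],1],[[-0.25,0.96,0],[0,0,-0.03],1],[[-0.25,0.96,0],[0,0,-0.03],1],[[-0.24,0.96,0],[0,0,-0.03],1],[[-0.24,0.96,0],[0,0,-0.03],1],[[-0.24,0.96,0],[0,0,-0.05],1],[[0,0,0],[0,0,0],1],[[0,0,0],[0,0,0],1]]'
python3 - <<'E'
from h import *
o=bot.get_obs(); print(o["tool_pos"],o["tcp_rot"],o["grip_width"])
p=bot.camera_params("wrist"); im=bot.capture("wrist"); cv2.imwrite("pics/w9.png",im)
for b in blobs("wrist",im,p,30,(0,0,140),(180,60,255),200): print(b)
E
```

```text
time: 28.0
tool_pos: [667.0, -126.6, 127.3]
tcp_rot: [-3.141, 0.0, 0.936]
contact_force: [1.5, -0.1, 0.7]
grip_width: 91.7
finger_force: 0.0
time: 28.83
tool_pos: [591.8, 162.7, 156.8]
tcp_rot: [3.141, -0.001, 0.899]
contact_force: [-0.3, 0.4, 0.4]
grip_width: 91.5
finger_force: 0.0
time: 29.67
tool_pos: [532.4, 393.1, 156.2]
tcp_rot: [3.141, -0.0, 0.872]
contact_force: [-0.1, -0.5, 0.5]
grip_width: 91.7
finger_force: 0.0
[532.3709665  393.11821225 156.22356302] [ 3.14119292e+00 -3.36650388e-04  8.71571346e-01] 91.66279332153614
(array([154., 459.]), array([196.2, 306.5]), array([188.7, 324.3]), array([223.6,  63.8]), -39.5)
(array([321., 230.]), array([536.7, 394.7]), array([536. , 394.7]), array([87.6, 38.6]), 49.8)
```

View pics/w9.png

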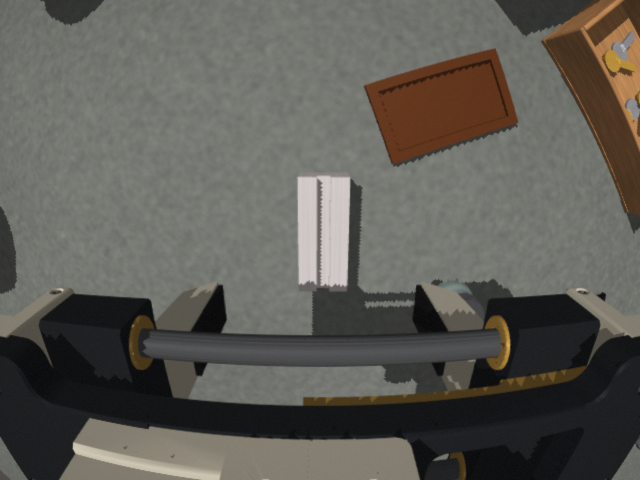

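The jaw lies clear, spanning pixels (298,177) to (350,290). That puts its centre at about (535.3,394) and its angle at 49.8°, which matches the tool.

```bash
python3 -m pendant '[[[0.1,0.03,-0.76],[0,0,0],1],[[0,0,-0.9],[0,0,0],1],[[0,0,-0.9],[0,0,0],1],[[0,0,-0.9],[0,0,0],1],[[0,0,-0.9],[0,0,0],1],[[0,0,0],[0,0,0],1],[[0,0,0],[0,0,0],-1],[[0,0,0],[0,0,0],-1],[[0,0,0],[0,0,0],-1],[[0,0,0],[0,0,0],-1]]'
python3 -m pendant '[[[0,0,0],[0,0,0],-1],[[0,0,0],[0,0,0],-1],[[0,0,0],[0,0,0],-1],[[0,0,0],[0,0,0],-1],[[0,0,0],[0,0,0],-1],[[0,0,0],[0,0,0],-1],[[0,0,0],[0,0,0],-1],[[0,0,0],[0,0,0],-1],[[0,0,0],[0,0,0],-1],[[0,0,0],[0,0,0],-1]]'
```

```text
time: 30.55
tool_pos: [537.3, 393.0, 27.4]
tcp_rot: [3.14, -0.003, 0.868]
contact_force: [-0.4, 0.5, -0.1]
grip_width: 69.6
finger_force: 0.0
time: 31.38
tool_pos: [536.1, 392.7, 25.1]
tcp_rot: [-3.142, -0.0, 0.869]
contact_force: [-1.4, -0.1, 1.9]
grip_width: 38.0
finger_force: 30.0
```

```bash
python3 -m pendant '[[[0,0,0.4],[0,0,0],-1],[[0,0,1],[0,0,0],-1],[[0,0,1],[0,0,0],-1],[[0,0,1],[0,0,0],-1],[[0.345,-0.723,0],[0,0,-0.92],-1],[[0.345,-0.723,0],[0,0,-0.92],-1],[[0.345,-0.723,0],[0,0,-0.92],-1],[[0.345,-0.723,0],[0,0,-0.92],-1],[[0.345,-0.723,0],[0,0,-0.92],-1],[[0.345,-0.723,0],[0,0,-0.92],-1]]'
python3 -m pendant '[[[0.345,-0.723,0],[0,0,-0.92],-1],[[0.345,-0.723,0],[0,0,-0.92],-1],[[0.345,-0.723,0],[0,0,-0.92],-1],[[0.345,-0.723,0],[0,0,-0.92],-1],[[0.345,-0.723,0],[0,0,-0.92],-1],[[0.345,-0.723,0],[0,0,-0.92],-1],[[0,0,-0.5],[0,0,0],-1],[[0,0,-0.9],[0,0,0],-1],[[0,0,-0.5],[0,0,0],-1],[[0,0,0],[0,0,0],-1]]'
python3 -m pendant '[[[0,0,0],[0,0,0],-1],[[0,0,0],[0,0,0],-1],[[0,0,0],[0,0,0],-1],[[0,0,0],[0,0,0],-1],[[0,0,0],[0,0,0],-1],[[0,0,0],[0,0,0],-1],[[0,0,0],[0,0,0],-1],[[0,0,0],[0,0,0],-1],[[0,0,0],[0,0,0],-1],[[0,0,0],[0,0,0],-1]]'
python3 - <<'E'
from h import *
o=bot.get_obs(); print(o["tool_pos"],o["tcp_rot"],o["grip_width"])
p=bot.camera_params("wrist"); im=bot.capture("wrist"); cv2.imwrite("pics/w10.png",im)
E
```

```text
time: 32.22
tool_pos: [598.3, 261.2, 127.2]
tcp_rot: [3.141, 0.001, 0.201]
contact_force: [-0.0, -0.1, -3.3]
grip_width: 37.6
finger_force: 30.0
time: 33.05
tool_pos: [657.6, 131.7, 65.9]
tcp_rot: [3.137, 0.007, -0.457]
contact_force: [-1.6, -0.2, -3.9]
grip_width: 38.0
finger_force: 30.0
time: 33.88
tool_pos: [660.3, 132.3, 70.0]
tcp_rot: [3.141, 0.0, -0.456]
contact_force: [0.1, -0.0, -3.1]
grip_width: 37.9
finger_force: 30.0
[660.27558528 132.34625641  70.0238954 ] [ 3.14145658e+00  8.42403218e-05 -4.56225613e-01] 37.943497996803444
```

View pics/w10.png

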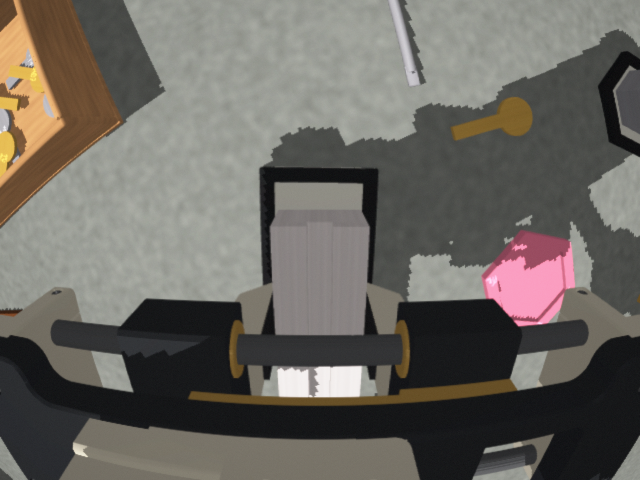

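The jaw is over the long nest and aligned. The rim's far outer corners are at (261,168) and (378,169). The jaw's far edge is at (270,227)–(370,227) on top and (278,211)–(362,211) at its underside.

```bash
python3 - <<'E'
from h import *
o=bot.get_obs(); t=o["tool_pos"][:2]; y=o["tcp_rot"][2]; R=np.array([[np.cos(y),-np.sin(y)],[np.sin(y),np.cos(y)]])
p=bot.camera_params("wrist"); f=lambda uv,z:((toz("wrist",uv,z,p)-t)@R).round(1).tolist()
print("rim (59,±33)",f([[261,168],[378,169]],7)); print("inner (51,±25)",f([[275,183],[363,183]],7),f([[267,270],[373,270]],7))
print("jaw (45,±19)",f([[270,227],[370,227]],75),f([[278,211],[362,211]],45)); print(R)
E
```

```text
rim (59,±33) [[57.9, 31.9], [57.5, -32.8]]
inner (51,±25) [[49.4, 24.3], [49.5, -24.6]] [[-2.3, 30.7], [-2.3, -32.3]]
jaw (45,±19) [[42.4, 18.6], [42.4, -19.5]] [[41.9, 18.7], [42.0, -19.9]]
[[ 0.89771205  0.44058266]
 [-0.44058266  0.89771205]]
```

```bash
python3 -m pendant '[[[0.04,-0.02,-0.45],[0,0,0],-1],[[0,0,-0.45],[0,0,0],-1],[[0,0,-0.25],[0,0,0],-1],[[0,0,-0.07],[0,0,0],-1],[[0,0,-0.07],[0,0,0],-1],[[0,0,-0.07],[0,0,0],-1],[[0,0,-0.03],[0,0,0],-1],[[0,0,-0.02],[0,0,0],-1],[[0,0,0],[0,0,0],-1],[[0,0,0],[0,0,0],-1]]'
```

```text
time: 34.77
tool_pos: [661.7, 131.8, 28.2]
tcp_rot: [-3.141, -0.001, -0.456]
contact_force: [0.6, -0.1, -2.9]
grip_width: 37.5
finger_force: 30.0
```

Not touching yet: the force still reads the full weight. I lower a little further.

```bash
python3 -m pendant '[[[0,0,-0.02],[0,0,0],-1],[[0,0,-0.02],[0,0,0],-1],[[0,0,0],[0,0,0],-1],[[0,0,0],[0,0,0],-1],[[0,0,0],[0,0,0],-1],[[0,0,0],[0,0,0],-1],[[0,0,0],[0,0,0],-1],[[0,0,0],[0,0,0],-1],[[0,0,0],[0,0,0],-1],[[0,0,0],[0,0,0],-1]]'
```

```text
time: 35.6
tool_pos: [661.8, 131.8, 28.1]
tcp_rot: [-3.141, -0.001, -0.456]
contact_force: [-3.8, -0.7, 6.2]
grip_width: 37.9
finger_force: 30.0
```

```bash
python3 -m pendant '[[[0,0,0],[0,0,0],1],[[0,0,0],[0,0,0],1],[[0,0,0],[0,0,0],1],[[0,0,0],[0,0,0],1],[[0,0,0],[0,0,0],1],[[0,0,0],[0,0,0],1],[[0,0,0.3],[0,0,0],1],[[0,0,1],[0,0,0],1],[[0,0,1],[0,0,0],1],[[0,0,1],[0,0,0],1]]'
python3 -m pendant '[[[-0.9,-0.6,0.6],[0,0,0.5],1],[[-0.9,-0.6,0.6],[0,0,0.5],1],[[-0.9,-0.6,0.6],[0,0,0.5],1],[[-0.9,-0.6,0.6],[0,0,0.5],1],[[-0.9,-0.6,0.6],[0,0,0.5],1],[[-0.9,-0.6,0.6],[0,0,0.5],1],[[-0.9,-0.6,0.6],[0,0,0.5],1],[[-0.9,-0.6,0.6],[0,0,0.3],1],[[0,0,0],[0,0,0],1],[[0,0,0],[0,0,0],1]]'
python3 - <<'E'
from h import *
w=bot.capture("wrist"); s=bot.capture("scene"); t=bot.capture("top")
cv2.imwrite("pics/end.png",np.hstack([cv2.resize(s[140:330,200:500],(400,253)),cv2.resize(t[180:370,200:500],(400,253))]))
cv2.imwrite("pics/end.png",np.vstack([cv2.imread("pics/end.png"),cv2.resize(w[0:300],(740,347))[:, :800] if False else cv2.copyMakeBorder(cv2.resize(w[0:300],(700,328)),0,0,0,100,cv2.BORDER_CONSTANT)]))
E
```

```text
time: 36.43
tool_pos: [661.3, 131.7, 127.0]
tcp_rot: [3.141, 0.0, -0.456]
contact_force: [0.9, -0.6, -0.2]
grip_width: 91.6
finger_force: 0.0
time: 37.27
tool_pos: [445.3, -12.9, 271.6]
tcp_rot: [3.141, -0.004, -0.002]
contact_force: [0.9, 0.6, 0.2]
grip_width: 92.1
finger_force: 0.0
```

View pics/end.png

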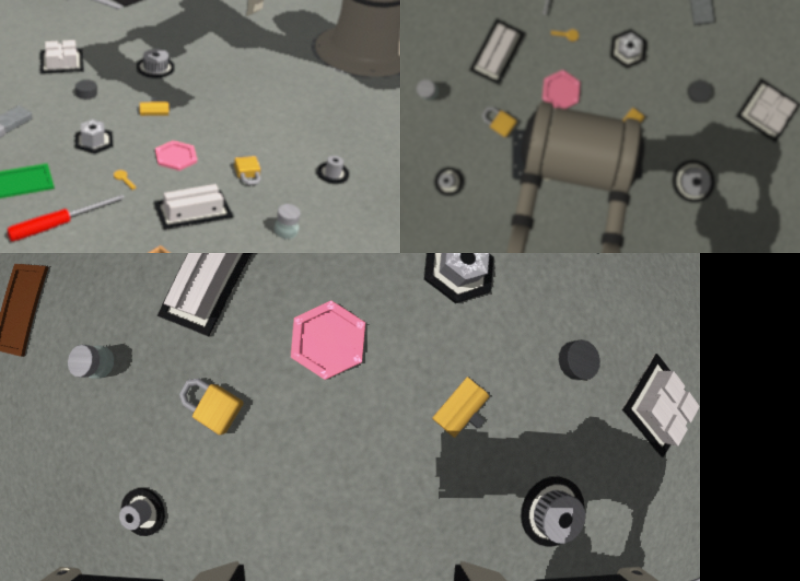

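All five accessories stand flat in their own nests: long at (193,205), square at (62,57), drum at (156,63), hex at (93,137) and bush at (333,170) in the scene part of the view. The arm is clear of everything.

```bash
python3 -c "
from plant import bot
print(bot.close_job())"
```

```text
the job is handed in; nothing more can be done
None
```

Both stacks are apart, all five accessories lie flat in their own nests and are released, and the job was handed in at about 37 s of the 141 s allowed.

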